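# Restart the tripped table saw from its bench controls

## Task

The table saw has tripped; bring it back on with the closed fingertips only, gripping and lifting nothing. Press the small reset pin on the overload box all the way in and let it spring back while the isolator is still off, next push down the raised end of the isolator's rocker until it has fully tipped over to on, and last press the plain round start button all the way in and let it go. Leave the mushroom-shaped stop button alone, and let the control boxes and the other things on the bench stay where they stand.

Things in the scene. Friction and masses are not known exactly. Their poses are not given: they have to be found in the camera images.
- overload: overload box: bare aluminium box, 100 (its x) x 75 (its y) x 65 high, loose on the bench on rubber feet, about 0.9 kg. Origin: centre of its underside, z up. It carries the reset pin at the centre of its top. The places of the three control boxes are swapped from run to run.
- reset_top (a point): centre of the top face of the reset pin: an upright off-white pin of 14 mm diameter in a black round collar (30 mm diameter, 12 high) on the overload box. Released, the pin's top stands 18 above the box top (83 above the bench), 6 above the collar. The point moves with the pin.
- reset (a joint): travel of the reset pin in m: 0 released, 0.006 fully in (straight down, flush with the collar). Spring return; it starts to move at 1.5 N and is fully down at 5 N.
- isolator: isolator box: grey painted, 100 (its x) x 90 (its y) x 50 high, loose on rubber feet, 0.9 kg, turned any way round. Origin: centre of its underside, z up. At the centre of its top: the rocker, a flat off-white plate 60 (box x) x 30 (box y) x 8 thick, its pivot line along the box's y, 12 above the box top, between two black cheeks 8 high; a thin black line crosses its -x end.
- rocker_end (a point): where to push the rocker: on its upper face, centre line, 22 mm from the pivot towards the end raised at the start (box -x). Off: 20 above the box top (70 above the bench); on: about 9 lower. Moves with the rocker. Push straight down, the fingertips wholly on this side of the pivot (pad width, the narrow side, along the box's x).
- rocker (a joint): angle of the rocker in rad: 0 off (slopes 0.2 rad, the box's -x end up; it starts within 0.05 of that), 0.4 fully on (slopes 0.2 rad the other way, -x end down against its stop). No spring: friction of 0.05 N m (2 to 5 N at the push point) keeps it where it is left.
- station: start/stop station: grey painted box, 85 (its x) x 170 (its y) x 55 high, loose on rubber feet, about 0.9 kg. Origin: centre of its underside, z up. The start button is 43 mm from the centre towards its +y, the stop button 43 mm towards its -y.
- start_top (a point): centre of the top face of the start button: a plain flat-topped round off-white button of 28 mm diameter in a black round collar (44 mm diameter, 12 high). Released, its top is 18 above the box top (73 above the bench), 6 above the collar. The point moves with the button.
- start (a joint): travel of the start button in m: 0 released, 0.006 fully in (straight down). Spring return; it starts to move at 1.5 N and is fully down at 5 N.
- stop_top (a point): centre of the domed top of the stop button, which is to be left alone: an off-white mushroom head of 42 mm diameter on a stem, top 38 above the box top (93 above the bench).
- stop (a joint): travel of the stop button in m: 0 released, 0.006 fully in (down). Spring return.
- glue: bystander: a jar of glue, 56 diameter x 105 high, standing; origin at the centre of its underside
- tape: bystander: a black tape measure, 65 x 36 x 60 high; origin at the centre of its underside
- offcut: bystander: a block of wood, 75 x 60 x 38 high; origin at the centre of its underside
- pushstick: bystander: a wooden push stick lying flat, about 210 long, 18 to 20 thick; origin near its middle, on its underside
Things that resemble listed ones, but are neither listed nor needed, are in the scene too. Leave any blue or pink look-alike of the station alone. What is shaped like the isolator but pink is not meant.

How it is judged:
On the way, in this order (a step that is already met when the one before it is completed fails the run):
1. the reset pin is pressed in (over 4.5 of its 6 mm) while the isolator is off (value of joint reset above 0.0045 m and value of joint rocker below 0.12 rad), for 0.05 s.
2. with the pin let go, the rocker is tipped to on (over 0.33 rad) (value of joint rocker above 0.33 rad and value of joint reset below 0.0015 m), for 0.1 s.
3. with the rocker on, the start button is pressed in (over 4.5 of its 6 mm) (value of joint rocker above 0.33 rad and value of joint start above 0.0045 m), for 0.05 s.
At the end, for the whole second after the job is handed in: The rocker is on (over 0.33 of 0.4 rad); reset pin, start and stop buttons are all released (within 1.5 mm); the three control boxes stand level, at rest and within 30 mm of where they stood, and so do the four bystanders (all of step 2 and value of joint each of start, stop below 0.0015 m and distance of each of isolator, overload, station, glue, tape, offcut, pushstick from where it was at the start of the episode below 0.03 m and angle between each of isolator, overload, station's own z axis and vertical below 0.1 rad and linear speed of each of isolator, overload, station below 0.02 m/s); the robot touches nothing.
It fails at once if the start button is pressed (over 3 mm) while the rocker is not on (value of joint start above 0.003 m and value of joint rocker below 0.33 rad).
It fails at once if the reset pin is pressed (over 3 mm) with the rocker no longer off (value of joint reset above 0.003 m and value of joint rocker above 0.12 rad).
It fails at once if the stop button is pressed (over 3 mm) (value of joint stop above 0.003 m).
It fails at once if a control box is shoved over 30 mm, lifted over 12 mm or tipped (distance of any of isolator, overload, station from where it was at the start of the episode above 0.03 m or height (world z) of any of isolator, overload, station above 0.012 m or angle between any of isolator, overload, station's own z axis and vertical above 0.25 rad).
It fails at once if a bystander is moved over 30 mm or lifted over 20 mm (distance of any of glue, tape, offcut, pushstick from where it was at the start of the episode above 0.03 m or height (world z) of any of glue, tape, offcut, pushstick above 0.02 m).
It also fails if it takes over 54 s, if anything falls off the work surface, if the arm or the gripper's body presses on something with over 40 N, if the wrist force passes 120 N, or if a joint passes its speed limit or range.

## Robot

A 6-joint arm with a two-finger parallel gripper is mounted at the origin on the work surface. World frame = base frame: x ahead of the robot, y to its left, z up, the work surface at z = 0. Lengths are in m, angles in rad, forces in N, time in s.
With the tool pointing down it reaches from about 0.375 to 0.9 m from the base axis. Payload 3.1 kg.
Tool frame: the origin (TCP) lies at the very end of the fingers, on their centre line; the grasp point (between the pads) lies 19 mm behind it; z points along the fingers, y is the line along which they close (so a half turn about z gives the same grasp; the last joint's range is limited). The gripper opens to 85 mm and grips with 20 to 120 N. Pads are 22 mm wide; open, the fingers measure 114 mm over their backs; the gripper's body (76 mm by 85 mm) begins 54 mm behind the grasp point. The pads swing forward as they close: fully open they stand 13 mm farther back than shut.
Start: joints at [-1.464, 0.527, 1.433, -0, 1.181, -0.178], TCP at [0.176, -0.6, 0.231] pointing down, gripper open.
Joint ranges: [-3.08, 3.08], [-0.75, 2.2], [0.22, 2.44], [-1.43, 4.57], [0, 2.65], [-2.85, 2.85]. Speed limits (rad/s): [2.79, 2.79, 3.14, 3.14, 3.14, 3.14].

## Interface

Orientations are given as a unit quaternion [x, y, z, w].
In Python, from station import sense, snapshot, camera_params, sign_off gives the robot as it stands.
- The arm moves only by the shell command python3 -m handwheel 'ROWS' [OPENING] [FORCE]. ROWS is JSON, a list that holds one entry, the list of rows, each a list of 4 numbers: the shift along the tool's x, y, z in units of 25 mm (1.0 is 25 mm), then the turn about the tool's z in units of 6 degrees (1.0 is 6 degrees). A call has 1 to 20 rows; each row shifts and turns the commanded pose from where the row before left it, along the tool's axes as they then stand; what a row does not reach is not made up. A row lasts 1/8 s, in which the tool goes at most 62.5 mm and 10.7 degrees, less where a joint would pass 70% of its speed; a pose out of reach is approached as far as the arm can. A call is refused whole if a number of a shift passes 1 or a number of a turn 1, either way. A call with a gripper value outside its range is refused whole. OPENING is the finger opening in mm, from 0 to 85.4, set as the call begins (- or left out, the last holds). The fingers move at their own pace and stop on an object; FORCE is the grip in N (left out, the last holds). Time passes only in rows, so rows that do not move let the fingers close. It gives the time, the measured TCP pose, the force, the opening and the grip force at its end, in the units of the state.
- sense(): the state, without advancing time (a new reading comes with each control period).
- snapshot(name): name is "scene" or "top"; returns (picture, depth): 384x512x3 uint8, red, green, blue; 384x512 float32, m along the optical axis (not along the pixel's ray), 0 where there is no reading.
- camera_params(name): a dict with "mtx" (3x3 intrinsics, pixels), "extrinsics" (4x4, takes a point from camera to world coordinates). Camera axes: x right, y up, looking along -z (the intrinsics and any distortion apply to the point x, -y, -z); pixel columns grow to the right and rows downward; lengths in m; the calibration is good to about 2 mm. A picture is of the moment at which its call begins. camera_params takes no time and is no camera call.
- sign_off(): hands the job in; it is judged then, once.
The state is a dict: "t": time; "q": joint angles; "qd": joint speeds; "tau": joint torques, N m; "tcp_pos": TCP position; "tool_rot": TCP orientation; "force": force on the tool from outside, world axes, zero at the start; "ft_torque": the same for the moment, N m; "finger_gap": opening from 0.0 (shut) to 1.0 (fully open); "gripper_force": force on a finger pad.
Only numpy, scipy, OpenCV 4.12 (cv2) and the standard library are available. Lean on these libraries where they do the work, as an engineer would, in place of code of your own. Each camera call takes 0.05 s, during which the arm holds its last target. There are 200 camera calls.

## Working session

There is one attempt and no reset: what is moved stays moved. The work goes in short steps, Python scripts to look and compute and a shell command to move; the robot and the scene stay as the last step left them, time stands still between calls to the robot, and variables do not carry over. Pictures are saved under pics/ and viewed, at most 10 in all, crops included, and the job is handed in when it is done.

```bash
mkdir -p pics
cat > h.py <<'E'
import numpy as np, cv2
from station import sense, snapshot, camera_params
def cloud(name):
    im,d=snapshot(name); P=camera_params(name); K=np.array(P["mtx"]);T=np.array(P["extrinsics"])
    v,u=np.mgrid[:384,:512]
    c=np.stack([(u-K[0,2])/K[0,0]*d,-(v-K[1,2])/K[1,1]*d,-d,np.ones_like(d)],-1)
    return im,d,(c@T.T)[...,:3]
E
python3 - <<'E'
from h import *
print(sense()); 
for n in("scene","top"):
    im,d,w=cloud(n); np.savez(n,im=im,d=d,w=w); print(n,camera_params(n))
    cv2.imwrite(f"pics/{n}.png",cv2.resize(im[...,::-1],(800,600),interpolation=cv2.INTER_CUBIC))
E
```

```text
{'t': 0.0, 'q': array([-1.46348991e+00,  5.28421187e-01,  1.43394818e+00, -5.36534281e-06,
        1.18140811e+00, -1.78485762e-01]), 'qd': array([-1.71412187e-03, -1.11292590e-03,  2.28817256e-05,  1.22421590e-03,
        1.76788395e-03,  6.15238345e-04]), 'tau': array([ 7.46372953e-04, -4.42344832e+01, -1.78022593e+01, -5.81347263e-05,
        8.45681468e-03,  3.10598864e-06]), 'tcp_pos': array([ 0.17615314, -0.59888933,  0.23034668]), 'tool_rot': array([ 9.89806979e-01,  1.42411207e-01,  3.63912267e-05, -1.09180893e-03]), 'force': array([0.16459107, 0.3499171 , 0.40280226]), 'ft_torque': array([0.00462686, 0.01157638, 0.02268665]), 'gripper_force': 0.0, 'finger_gap': 1.0018328715565643}
scene {'mtx': array([[372.84972622,   0.        , 254.54133523],
       [  0.        , 372.84972622, 191.83472667],
       [  0.        ,   0.        ,   1.        ]]), 'extrinsics': array([[ 0.39867589, -0.75296465,  0.52354729,  1.13084639],
       [ 0.91705568,  0.33238723, -0.22028984, -0.15461775],
       [-0.00814998,  0.56794626,  0.82302528,  1.05258602],
       [ 0.        ,  0.        ,  0.        ,  1.        ]])}
top {'mtx': array([[407.99866362,   0.        , 248.19885014],
       [  0.        , 407.99866362, 187.00366418],
       [  0.        ,   0.        ,   1.        ]]), 'extrinsics': array([[ 0.0074002 ,  0.99488461, -0.10074644,  0.44035684],
       [-0.99994178,  0.0081535 ,  0.00706749,  0.09290725],
       [ 0.00785277,  0.10068827,  0.99488703,  1.10408897],
       [ 0.        ,  0.        ,  0.        ,  1.        ]])}
```

View pics/top.png

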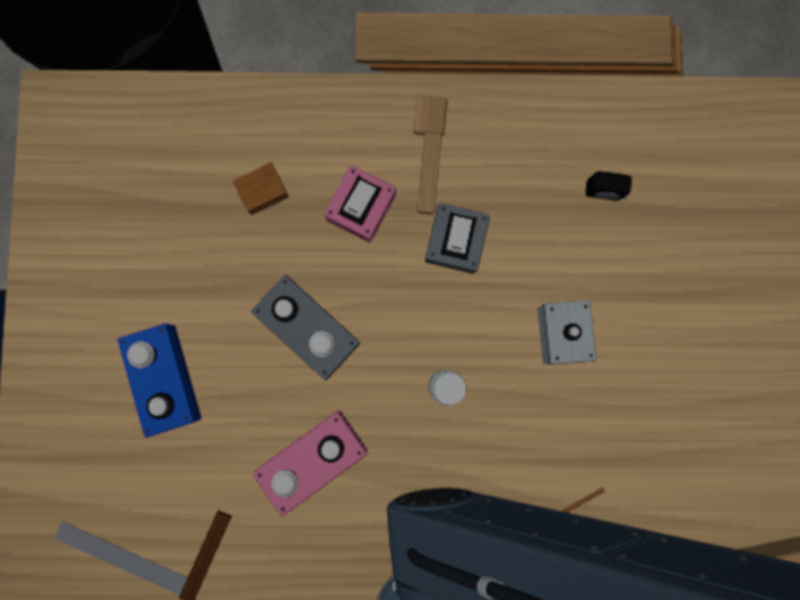

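View pics/scene.png

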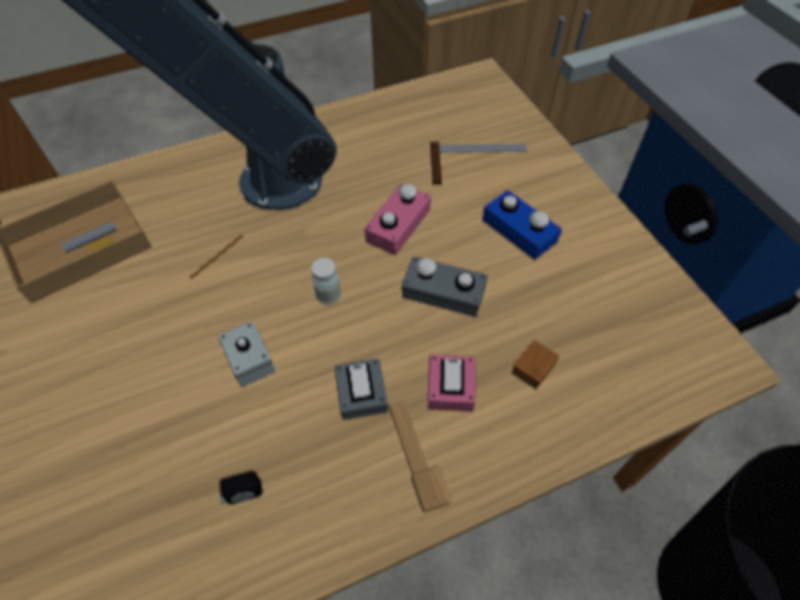

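The top view shows the overload box (pin at about 573,332), the grey isolator (458,238, with the black line at its lower end, about 456,252), and the grey station (start 284,309; stop 321,344). I'll enlarge these in both views.

Run:
```python
from h import *
t=np.load("top.npz");s=np.load("scene.npz")
rois=[("top",(340,186)),("top",(266,126)),("top",(170,184)),("scene",(335,188+36)),("scene",(230,248)),("scene",(285,182))]
rois[3]=("scene",(157,226))
out=[]
for n,(u,v) in rois:
    c=(t if n=="top" else s)["im"][v-33:v+33,u-33:u+33,::-1]
    out.append(cv2.resize(c,(264,264),interpolation=cv2.INTER_CUBIC))
cv2.imwrite("pics/crops.png",np.vstack([np.hstack(out[:3]),np.hstack(out[3:])]))
w=t["w"]; 
def z(name,zlo,zhi,u,v,r):
    m=np.zeros((384,512),bool);m[v-r:v+r,u-r:u+r]=1
    q=(t if name=="top" else s)["w"][m]; q=q[(q[:,2]>zlo)&(q[:,2]<zhi)]
    print(name,u,v,zlo,len(q),np.median(q,0).round(4),q.min(0).round(4),q.max(0).round(4)); return q
z("top",.075,.11,367,212,10);z("scene",.075,.11,155,219,10)
q=z("top",.053,.09,293,151,22);z("scene",.053,.09,230,245,20)
z("top",.066,.09,182,198,14);z("scene",.066,.09,298,180,12)
z("top",.066,.12,205,220,14);z("scene",.08,.12,273,172,12)
z("top",.035,.056,293,151,25)
```

```text
top 367 212 0.075 84 [ 0.4831 -0.2119  0.0786] [ 0.4683 -0.227   0.0751] [ 0.4962 -0.2002  0.0885]
scene 155 219 0.075 61 [ 0.4836 -0.2122  0.0788] [ 0.4658 -0.2254  0.0753] [ 0.4955 -0.1977  0.0895]
top 293 151 0.053 438 [ 0.6405 -0.0319  0.062 ] [ 0.5897 -0.0783  0.053 ] [0.6875 0.0109 0.0755]
scene 230 245 0.053 367 [ 0.6428 -0.0292  0.062 ] [ 0.5887 -0.0773  0.0531] [0.6944 0.0146 0.0752]
top 182 198 0.066 172 [0.5156 0.2526 0.073 ] [0.4956 0.2335 0.0661] [0.5364 0.2744 0.0806]
scene 298 180 0.066 106 [0.5178 0.2545 0.0706] [0.4942 0.2359 0.066 ] [0.536  0.277  0.0814]
top 205 220 0.066 221 [0.46   0.1894 0.0894] [0.4403 0.17   0.0797] [0.48   0.21   0.0961]
scene 273 172 0.08 110 [0.462  0.1906 0.0903] [0.439  0.1717 0.08  ] [0.4764 0.2119 0.097 ]
top 293 151 0.035 935 [ 0.6371 -0.0285  0.0497] [ 0.5843 -0.0847  0.0351] [0.6985 0.0227 0.0559]
```

View pics/crops.png

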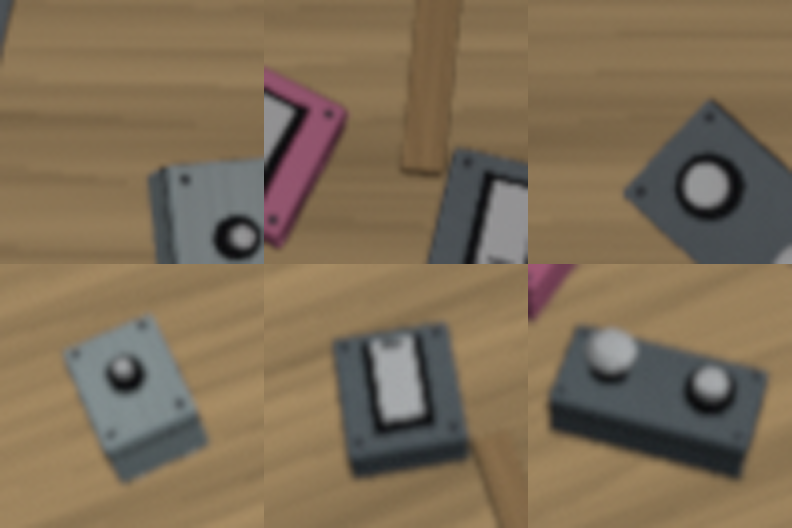

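Bottom row of the crops (scene view): the pin is at about (155,219) in the raw image, and the start button at about (298,179). The rocker is centred at about (231,245), with its line at the top, robot-facing end. Next I'll segment the white parts and triangulate them from the two views.

Run:
```python
from h import *
D={n:np.load(n+".npz") for n in("top","scene")}
def ray(n,u,v):
    P=camera_params(n);K=P["mtx"];T=P["extrinsics"]
    return T[:3,3],T[:3,:3]@np.array([(u-K[0,2])/K[0,0],-(v-K[1,2])/K[1,1],-1])
def seg(n,u,v,r,s=150):
    m=np.zeros((384,512),np.uint8);m[v-r:v+r,u-r:u+r]=1
    im=D[n]["im"].astype(int); L=im.min(2); hi=np.percentile(L[m>0],97)
    m&=(L>0.8*hi).astype(np.uint8)
    k,l,st,c=cv2.connectedComponentsWithStats(m); i=1+np.argmax(st[1:,4]); return l==i,c[i],st[i]
for nm,a,b,r in[("pin",(367,212),(155,219),9),("rocker",(294,151),(230,245),16),("start",(182,198),(298,179),10)]:
    R=[]
    for n,c in(("top",a),("scene",b)):
        m,c,st=seg(n,*c,r); R.append(ray(n,*c)); q=D[n]["w"][m]
        print(nm,n,c.round(1),st, "depth centroid",np.median(q,0).round(4))
        for z in(.062,.073,.083):print("   z",z,(R[-1][0]+R[-1][1]*(z-R[-1][0][2])/R[-1][1][2])[:2].round(4),end="")
        print()
        if nm=="rocker":
            p=(q-q.mean(0)); e=np.linalg.svd(p,full_matrices=0)[2]
            g=np.linalg.lstsq(np.c_[p[:,:2],np.ones(len(p))],p[:,2],rcond=None)[0]
            print("axis",e[0].round(3),"yaw+180?",np.degrees(np.arctan2(e[0,1],e[0,0])),"slope",g.round(3))
            pts=np.argwhere(m)[:,::-1].astype(float)
            W=np.array([ray(n,*x)[0]+ray(n,*x)[1]*(.062-ray(n,*x)[0][2])/ray(n,*x)[1][2] for x in pts])[:,:2]
            print("rect",cv2.minAreaRect((W*1000).astype(np.float32)))
    A=np.vstack([np.eye(3)-np.outer(d,d)/(d@d) for o,d in R]);y=np.hstack([(np.eye(3)-np.outer(d,d)/(d@d))@o for o,d in R])
    print("  TRI",np.linalg.lstsq(A,y,rcond=None)[0].round(4))
# isolator box top rect
for n,(u,v) in(("top",(293,151)),("scene",(230,248))):
    m=np.zeros((384,512),bool);m[v-33:v+33,u-30:u+30]=1
    w=D[n]["w"];im=D[n]["im"].astype(int); m&=(w[...,2]>.042)&(abs(w[...,0]-.64)<.075)&(abs(w[...,1]+.03)<.075)&(im[...,0]-im[...,2]<20)
    print("box",n,m.sum(),cv2.minAreaRect((w[m][:,:2]*1000).astype(np.float32)))
```

```text
pin top [367. 211.] [358 203  18  18 180] depth centroid [ 0.4889 -0.2201  0.0645]
   z 0.062 [ 0.4866 -0.2189]   z 0.073 [ 0.4861 -0.2156]   z 0.083 [ 0.4856 -0.2126]
pin scene [154.4 217.9] [146 210  18  18 250] depth centroid [ 0.4668 -0.2106  0.0655]
   z 0.062 [ 0.4654 -0.2114]   z 0.073 [ 0.4728 -0.2107]   z 0.083 [ 0.4795 -0.2102]
  TRI [ 0.4853 -0.2098  0.0917]
rocker top [293.8 149.1] [287 139  14  22 212] depth centroid [ 0.6453 -0.0322  0.0654]
   z 0.062 [ 0.6456 -0.032 ]   z 0.073 [ 0.6435 -0.0307]   z 0.083 [ 0.6415 -0.0295]
axis [-0.209  0.121  0.97 ] yaw+180? 149.94022376362975 slope [-1.525  2.524 -0.   ]
rect ((644.1065673828125, -31.728065490722656), (28.37786293029785, 54.35092544555664), 77.52613830566406)
rocker scene [230.  243.4] [224 233  12  20 169] depth centroid [ 0.6431 -0.0306  0.0659]
   z 0.062 [ 0.6409 -0.0295]   z 0.073 [ 0.6463 -0.0309]   z 0.083 [ 0.6513 -0.0321]
axis [ 0.957 -0.227 -0.182] yaw+180? -13.325330905711265 slope [-0.178  0.04  -0.   ]
rect ((638.8602294921875, -29.027652740478516), (27.867650985717773, 62.24766159057617), 76.90164184570312)
  TRI [ 0.6443 -0.0307  0.0692]
start top [181. 197.] [177 193  10   9  72] depth centroid [0.5177 0.255  0.0762]
   z 0.062 [0.5188 0.2573]   z 0.073 [0.518  0.2555]   z 0.083 [0.5172 0.2539]
start scene [297.6 177.7] [294 175   8   7  38] depth centroid [0.5156 0.257  0.0774]
   z 0.062 [0.5062 0.2636]   z 0.073 [0.5131 0.259 ]   z 0.083 [0.5194 0.2547]
  TRI [0.5177 0.255  0.0805]
box top 1253 ((642.4696044921875, -30.979068756103516), (87.95455169677734, 100.86865234375), 76.8413314819336)
box scene 897 ((641.4151000976562, -29.61896514892578), (87.62973022460938, 98.61532592773438), 76.95480346679688)
```

The rocker's raised end faces the robot. Box x lies at a yaw of about −13°, the pivot at (0.6425, −0.0305) and the push point at about (0.6205, −0.0255). The pin is at (0.483, −0.212) and start at (0.5165, 0.254). I'll close the gripper and turn the tool first.

```bash
cat > go.py <<'E'
import sys
from h import *
from scipy.spatial.transform import Rotation as R
s=sense(); r=R.from_quat(s["tool_rot"]).as_matrix(); g=np.array([float(a) for a in sys.argv[1:4]])
print("t",s["t"],"tcp",s["tcp_pos"].round(4),"yaw",np.degrees(np.arctan2(r[1,0],r[0,0])).round(2),"F",s["force"].round(1),"gap",round(s["finger_gap"],3))
print("tool-axes units",(r.T@(g-s["tcp_pos"])/.025).round(3))
E
python3 -m handwheel '[[[0,0,0,0.98],[0,0,0,0.98],[0,0,0,0.98],[0,0,0,0.98],[0,0,0,0.98],[0,0,0,0],[0,0,0,0],[0,0,0,0]]]' 0 40; python3 go.py .483 -.212 .12
```

```text
t: 1.1
tcp_pos: [0.1762, -0.5996, 0.2312]
tool_rot: [0.994, -0.113, -0.0, -0.0]
force: [-0.8, 0.3, 0.1]
finger_gap: 0.001
gripper_force: 0.0
t 1.1 tcp [ 0.1762 -0.5996  0.2312] yaw -12.98 F [-0.8  0.3  0.1] gap 0.001
tool-axes units [  8.476 -17.861   4.451]
```

```bash
python3 -m handwheel '[[[0.45,-0.94,0.2,0],[0.45,-0.94,0.2,0],[0.45,-0.94,0.2,0],[0.45,-0.94,0.2,0],[0.45,-0.94,0.2,0],[0.45,-0.94,0.2,0],[0.45,-0.94,0.2,0],[0.45,-0.94,0.2,0],[0.45,-0.94,0.2,0],[0.45,-0.94,0.2,0],[0.45,-0.94,0.2,0],[0.45,-0.94,0.2,0],[0.45,-0.94,0.2,0],[0.45,-0.94,0.2,0],[0.45,-0.94,0.2,0],[0.45,-0.94,0.3,0],[0.45,-0.94,0.3,0],[0.45,-0.94,0.3,0],[0.376,-0.94,0.3,0],[0,0,0,0]]]' ; python3 go.py .483 -.212 .088
```

```text
t: 3.6
tcp_pos: [0.4836, -0.2106, 0.1259]
tool_rot: [0.994, -0.112, -0.0, -0.0]
force: [0.4, 0.1, -0.5]
finger_gap: -0.001
gripper_force: 0.0
t 3.6 tcp [ 0.4836 -0.2106  0.1259] yaw -12.83 F [ 0.4  0.1 -0.5] gap -0.001
tool-axes units [-0.011  0.062  1.514]
```

Run:
```python
from h import *
o=[]
for n,(u,v) in(("top",(367,205)),("scene",(155,210))):
    im,d,w=cloud(n); o.append(cv2.resize(im[v-40:v+40,u-40:u+40,::-1],(400,400),interpolation=cv2.INTER_CUBIC))
cv2.imwrite("pics/pin.png",np.hstack(o))
```

```text
(no output)
```

View pics/pin.png

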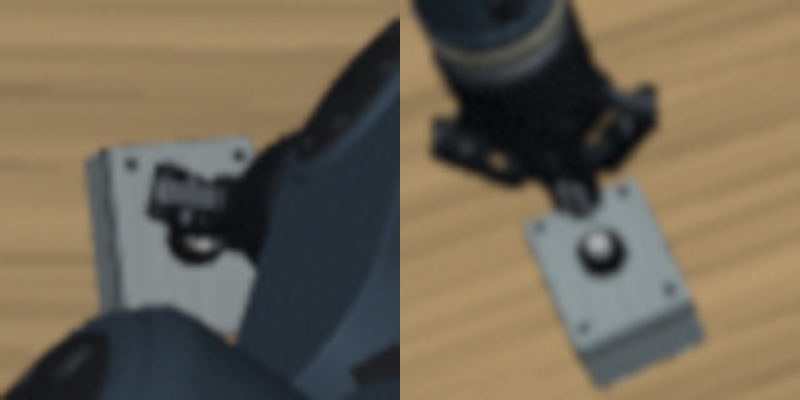

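Both views show the closed fingertips about 40 mm above the pin and in line with it. I'll press it now.

```bash
python3 -m handwheel '[[[0,0.06,0.5,0],[0,0,0.5,0],[0,0,0.45,0],[0,0,0.1,0],[0,0,0.1,0],[0,0,0.1,0],[0,0,0,0],[0,0,0,0]]]'; python3 go.py .483 -.212 .077
```

```text
t: 4.7
tcp_pos: [0.4828, -0.2137, 0.0828]
tool_rot: [0.994, -0.113, -0.0, -0.0]
force: [-2.0, 0.4, 4.0]
finger_gap: 0.001
gripper_force: 1.9
t 4.7 tcp [ 0.4828 -0.2137  0.0828] yaw -13.02 F [-2.   0.4  4. ] gap 0.001
tool-axes units [-0.006 -0.069  0.233]
```

```bash
python3 -m handwheel '[[[0,0,0.08,0],[0,0,0.08,0],[0,0,0,0],[0,0,0,0]]]'; python3 go.py .483 -.212 .077
```

```text
t: 5.2
tcp_pos: [0.483, -0.2138, 0.0807]
tool_rot: [0.994, -0.113, 0.0, 0.0]
force: [-5.9, 2.1, 19.7]
finger_gap: 0.002
gripper_force: 10.2
t 5.2 tcp [ 0.483  -0.2138  0.0807] yaw -13.01 F [-5.9  2.1 19.7] gap 0.002
tool-axes units [-0.016 -0.07   0.149]
```

Run:
```python
from h import *
im,d,w=cloud("scene");v,u=215,155; c=cv2.resize(im[v-25:v+25,u-35:u+35,::-1],(770,550),interpolation=cv2.INTER_CUBIC)
cv2.imwrite("pics/pin2.png",c)
s=np.load("scene.npz")["w"];q=s[219-4:219+5,154-4:154+5,2];print((q*1000).round(0))
q=w[215:240,140:180,2];print(sense()["force"],sense()["tcp_pos"])
m=(q>.05)&(q<.074);print(np.median(q[m]),np.median(s[215:240,140:180,2][m]))
```

```text
[[62. 65. 63. 66. 67. 78. 66. 66. 66.]
 [64. 68. 77. 84. 85. 86. 80. 76. 74.]
 [65. 82. 87. 87. 87. 87. 87. 79. 78.]
 [69. 79. 87. 89. 89. 88. 86. 77. 80.]
 [77. 76. 82. 90. 85. 86. 85. 74. 78.]
 [78. 75. 78. 81. 81. 80. 77. 76. 75.]
 [77. 81. 76. 78. 78. 75. 79. 74. 79.]
 [62. 78. 76. 79. 77. 74. 74. 76. 76.]
 [65. 68. 77. 78. 80. 80. 74. 73. 71.]]
[-4.88415297  2.22656091 20.16760834] [ 0.48300726 -0.21378833  0.08071888]
0.06474171976176646 0.06497305771544576
```

View pics/pin2.png

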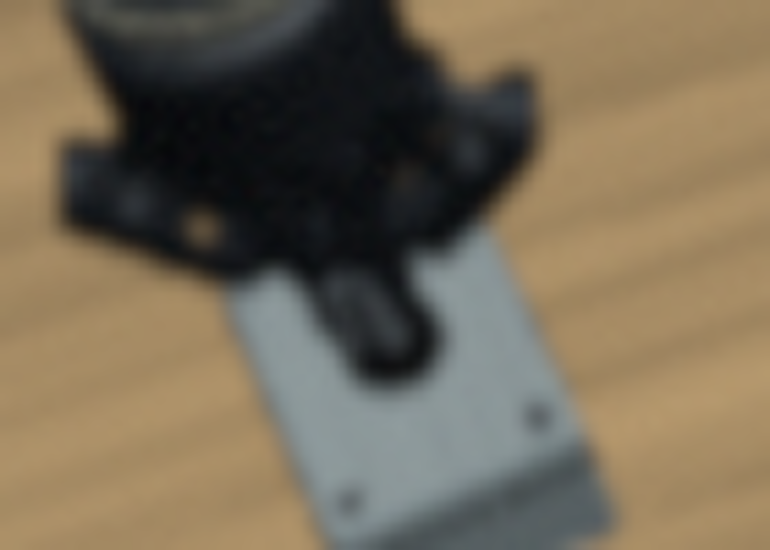

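The fingertips sit on the collar, with no pin showing between them. The force (about 20 N, well above 5 N) suggests a hard stop. One small extra push will confirm it.

```bash
python3 -m handwheel '[[[0,0,0.06,0],[0,0,0,0],[0,0,0,0]]]'; python3 go.py .483 -.212 .077
```

```text
t: 5.62
tcp_pos: [0.483, -0.2138, 0.0805]
tool_rot: [0.994, -0.113, 0.001, 0.0]
force: [-8.2, 2.8, 29.2]
finger_gap: -0.003
gripper_force: 15.0
t 5.625 tcp [ 0.483  -0.2138  0.0805] yaw -13.0 F [-8.2  2.8 29.2] gap -0.003
tool-axes units [-0.017 -0.071  0.14 ]
```

The extra push moved it only 0.2 mm for 10 N, so this is a hard stop. First contact was near 0.087 on the measured scale, so the travel was 6 mm and TCP z reads about 3.5 mm high. I'll lift and move to the rocker.

```bash
python3 -m handwheel '[[[0,0,-0.3,0],[0,0,-0.8,0],[0,0,-0.9,0],[0,0,-0.4,0],[0,0,0,0],[0,0,0,0]]]'; python3 go.py .6203 -.0255 .12
```

```text
t: 6.38
tcp_pos: [0.4827, -0.2135, 0.1363]
tool_rot: [0.994, -0.113, -0.0, -0.0]
force: [-0.2, 0.2, 0.0]
finger_gap: 0.001
gripper_force: 0.0
t 6.375 tcp [ 0.4827 -0.2135  0.1363] yaw -13.03 F [-0.2  0.2  0. ] gap 0.001
tool-axes units [ 3.668 -8.568  0.653]
```

```bash
python3 -m handwheel '[[[0.37,-0.86,0,0],[0.37,-0.86,0,0],[0.37,-0.86,0,0],[0.37,-0.86,0,0],[0.37,-0.86,0,0],[0.37,-0.86,0,0],[0.37,-0.86,0,0],[0.37,-0.86,0.1,0],[0.37,-0.86,0.2,0],[0.34,-0.83,0.3,0],[0,0,0,0],[0,0,0,0]]]'; python3 go.py .6203 -.0255 .075
python3 - <<'E'
from h import *
o=[]
for n,(u,v) in(("top",(293,150)),("scene",(230,240))):
    im,d,w=cloud(n); o.append(cv2.resize(im[v-35:v+35,u-35:u+35,::-1],(400,400),interpolation=cv2.INTER_CUBIC))
cv2.imwrite("pics/rk.png",np.hstack(o))
E
```

```text
t: 7.88
tcp_pos: [0.6202, -0.0258, 0.1216]
tool_rot: [0.994, -0.113, -0.001, 0.0]
force: [-0.7, 0.6, -0.3]
finger_gap: 0.002
gripper_force: 0.0
t 7.875 tcp [ 0.6202 -0.0258  0.1216] yaw -13.0 F [-0.7  0.6 -0.3] gap 0.002
tool-axes units [ 0.003 -0.014  1.865]
```

View pics/rk.png

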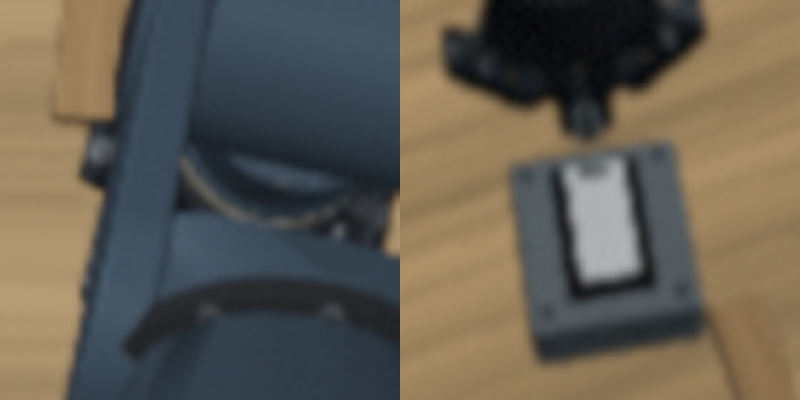

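The scene view shows the fingertips centred across the rocker, approaching the end with the black line; the arm hides the rocker in the top view. Descending.

```bash
python3 -m handwheel '[[[0,0,0.6,0],[0,0,0.6,0],[0,0,0.5,0],[0,0,0.1,0],[0,0,0.1,0],[0,0,0.1,0],[0,0,0.1,0],[0,0,0.1,0],[0,0,0,0],[0,0,0,0]]]'; python3 go.py .6203 -.0255 .0645
```

```text
t: 9.22
tcp_pos: [0.6211, -0.0259, 0.0671]
tool_rot: [0.994, -0.113, 0.001, 0.0]
force: [-0.5, 0.4, 0.1]
finger_gap: -0.001
gripper_force: 0.0
t 9.225 tcp [ 0.6211 -0.0259  0.0671] yaw -13.02 F [-0.5  0.4  0.1] gap -0.001
tool-axes units [-0.035 -0.008  0.103]
```

```bash
python3 -m handwheel '[[[0,0,0.06,0],[0,0,0.06,0],[0,0,0,0],[0,0,0,0]]]'; python3 go.py .6203 -.0255 .0645
```

```text
t: 9.72
tcp_pos: [0.6207, -0.0258, 0.0642]
tool_rot: [0.994, -0.113, 0.0, -0.0]
force: [-1.7, 0.4, 3.6]
finger_gap: -0.002
gripper_force: 1.9
t 9.725 tcp [ 0.6207 -0.0258  0.0642] yaw -13.03 F [-1.7  0.4  3.6] gap -0.002
tool-axes units [-0.017 -0.007 -0.012]
```

```bash
python3 -m handwheel '[[[0,0,0.05,0],[0,0,0.05,0],[0,0,0,0],[0,0,0,0]]]'; python3 go.py .6203 -.0255 .0645
```

```text
t: 10.22
tcp_pos: [0.6206, -0.0258, 0.0628]
tool_rot: [0.994, -0.113, 0.0, 0.0]
force: [-4.2, -0.9, 11.2]
finger_gap: 0.0
gripper_force: 5.7
t 10.225 tcp [ 0.6206 -0.0258  0.0628] yaw -13.02 F [-4.2 -0.9 11.2] gap 0.0
tool-axes units [-0.014 -0.007 -0.067]
```

```bash
python3 -m handwheel '[[[0,0,0.05,0],[0,0,0.05,0],[0,0,0,0],[0,0,0,0]]]'; python3 go.py .6203 -.0255 .0645
```

```text
t: 10.72
tcp_pos: [0.6207, -0.0258, 0.0625]
tool_rot: [0.994, -0.113, 0.0, 0.0]
force: [-6.9, 0.8, 22.7]
finger_gap: 0.005
gripper_force: 11.7
t 10.725 tcp [ 0.6207 -0.0258  0.0625] yaw -13.0 F [-6.9  0.8 22.7] gap 0.005
tool-axes units [-0.017 -0.007 -0.081]
```

```bash
python3 -m handwheel '[[[0,0,0.03,0],[0,0,0.03,0],[0,0,0,0],[0,0,0,0]]]'; python3 go.py .6203 -.0255 .0645
```

```text
t: 11.22
tcp_pos: [0.6207, -0.0257, 0.0622]
tool_rot: [0.994, -0.113, 0.001, 0.0]
force: [-9.5, 1.3, 29.0]
finger_gap: -0.004
gripper_force: 15.4
t 11.225 tcp [ 0.6207 -0.0257  0.0622] yaw -12.99 F [-9.5  1.3 29. ] gap -0.004
tool-axes units [-0.018 -0.006 -0.09 ]
```

Hard stop. I'll lift, move clear towards start, and check the rocker's slope.

```bash
python3 -m handwheel '[[[0,0,-0.4,0],[0,0,-0.9,0],[0,0,-1,0],[0,0,-1,0],[0,0,0,0],[-0.8,-0.4,0,0],[-0.9,-0.9,0,0],[-0.9,-0.9,0,0],[-0.9,-0.9,0,0],[0,-0.9,0,0],[0,-0.9,0,0],[0,0,0,0],[0,0,0,0]]]'; python3 go.py .5165 .254 .125
python3 - <<'E'
from h import *
im,d,w=cloud("scene")
u=np.array([np.cos(np.radians(-13)),np.sin(np.radians(-13))])
p=w[...,:2]-np.array([.6425,-.0305]);a=p@u;b=p@np.array([-u[1],u[0]])
w0=np.load("scene.npz")["w"];p0=w0[...,:2]-np.array([.6425,-.0305]);a0=p0@u;b0=p0@np.array([-u[1],u[0]])
for A,B,W in((a0,b0,w0),(a,b,w)):
    m=(abs(B)<.011)&(abs(A)<.026)&(W[...,2]<.09); print(m.sum(),np.polyfit(A[m],W[...,2][m],1))
E
```

```text
t: 12.85
tcp_pos: [0.5623, 0.1128, 0.139]
tool_rot: [0.994, -0.113, -0.001, 0.0]
force: [0.1, -0.0, -0.1]
finger_gap: -0.003
gripper_force: 0.0
t 12.85 tcp [0.5623 0.1128 0.139 ] yaw -13.02 F [ 0.1 -0.  -0.1] gap -0.003
tool-axes units [-3.056 -5.09   0.56 ]
133 [-0.19956639  0.06573532]
124 [0.03790853 0.06564108]
```

Run:
```python
from h import *
o=[]
u=np.array([np.cos(np.radians(-13)),np.sin(np.radians(-13))])
for n,(x,y) in(("top",(293,150)),("scene",(230,245))):
    im,d,w=cloud(n); o.append(cv2.resize(im[y-30:y+30,x-30:x+30,::-1],(400,400),interpolation=cv2.INTER_CUBIC))
    w0=np.load(n+".npz")["w"]
    for W in(w0,w):
        p=W[...,:2]-np.array([.6425,-.0305]);A=p@u;B=p@np.array([-u[1],u[0]])
        print(n,[(round(1e3*np.median(W[...,2][m]),1),m.sum()) for c in range(-28,29,7) for m in[(abs(B)<.010)&(abs(A-c/1e3)<.004)&(W[...,2]<.1)]])
cv2.imwrite("pics/rk2.png",np.hstack(o))
```

```text
top [(np.float64(67.8), np.int64(35)), (np.float64(70.7), np.int64(23)), (np.float64(68.1), np.int64(24)), (np.float64(66.7), np.int64(21)), (np.float64(65.8), np.int64(21)), (np.float64(64.8), np.int64(23)), (np.float64(63.6), np.int64(24)), (np.float64(61.7), np.int64(23)), (np.float64(60.4), np.int64(19))]
top [(np.float64(58.6), np.int64(28)), (np.float64(61.0), np.int64(24)), (np.float64(62.1), np.int64(24)), (np.float64(63.9), np.int64(24)), (np.float64(65.7), np.int64(25)), (np.float64(67.2), np.int64(24)), (np.float64(68.7), np.int64(27)), (np.float64(68.9), np.int64(25)), (np.float64(71.3), np.int64(13))]
scene [(np.float64(71.5), np.int64(17)), (np.float64(69.5), np.int64(15)), (np.float64(68.4), np.int64(18)), (np.float64(67.4), np.int64(15)), (np.float64(66.3), np.int64(17)), (np.float64(65.0), np.int64(18)), (np.float64(63.7), np.int64(19)), (np.float64(62.1), np.int64(19)), (np.float64(54.7), np.int64(28))]
scene [(np.float64(60.9), np.int64(11)), (np.float64(63.7), np.int64(14)), (np.float64(64.5), np.int64(17)), (np.float64(65.4), np.int64(15)), (np.float64(67.2), np.int64(13)), (np.float64(69.3), np.int64(15)), (np.float64(70.4), np.int64(14)), (np.float64(69.3), np.int64(31)), (np.float64(53.7), np.int64(25))]
```

View pics/rk2.png

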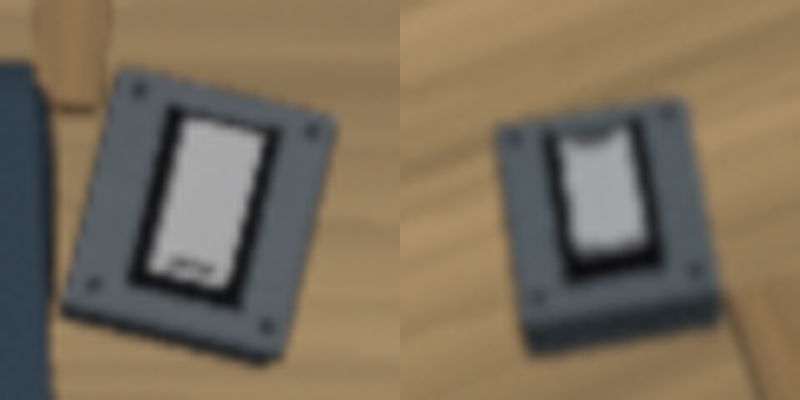

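The depth profile along the rocker now slopes about +0.21 (it was about −0.2), so it is fully on. The earlier line fit was spoiled by edge outliers. Both crops show the far end raised and the box where it stood. Next, start.

```bash
python3 -m handwheel '[[[-0.5,-0.8,0,0],[-0.5,-0.8,0,0],[-0.5,-0.8,0,0],[-0.5,-0.8,0,0],[-0.5,-0.8,0,0],[-0.4,-0.8,0,0],[-0.15,-0.29,0,0],[0,0,0,0],[0,0,0.6,0],[0,0,0.6,0],[0,0,0.6,0],[0,0,0.3,0],[0,0,0,0],[0,0,0,0]]]'; python3 go.py .5165 .254 .072
```

```text
t: 14.75
tcp_pos: [0.5178, 0.2546, 0.0878]
tool_rot: [0.994, -0.113, 0.0, -0.0]
force: [-0.2, -1.1, -0.5]
finger_gap: 0.001
gripper_force: 0.0
t 14.75 tcp [0.5178 0.2546 0.0878] yaw -13.02 F [-0.2 -1.1 -0.5] gap 0.001
tool-axes units [-0.044  0.034  0.632]
```

```bash
python3 -m handwheel '[[[-0.04,0,0.15,0],[0,0,0.15,0],[0,0,0.1,0],[0,0,0.1,0],[0,0,0.1,0],[0,0,0.05,0],[0,0,0,0],[0,0,0,0]]]'; python3 go.py .5165 .254 .072
```

```text
t: 15.75
tcp_pos: [0.5164, 0.2547, 0.0715]
tool_rot: [0.994, -0.113, 0.0, -0.0]
force: [-1.2, -0.7, 4.1]
finger_gap: 0.003
gripper_force: 2.3
t 15.75 tcp [0.5164 0.2547 0.0715] yaw -13.03 F [-1.2 -0.7  4.1] gap 0.003
tool-axes units [ 0.01   0.026 -0.019]
```

```bash
python3 -m handwheel '[[[0,0,0.06,0],[0,0,0.06,0],[0,0,0,0],[0,0,0,0]]]'; python3 go.py .5165 .254 .067
```

```text
t: 16.25
tcp_pos: [0.5165, 0.2548, 0.0708]
tool_rot: [0.994, -0.113, 0.0, -0.0]
force: [-5.6, -1.4, 20.4]
finger_gap: 0.003
gripper_force: 9.9
t 16.25 tcp [0.5165 0.2548 0.0708] yaw -13.01 F [-5.6 -1.4 20.4] gap 0.003
tool-axes units [0.008 0.029 0.151]
```

```bash
python3 -m handwheel '[[[0,0,0.06,0],[0,0,0,0],[0,0,0,0]]]'; python3 go.py .5165 .254 .067
python3 -m handwheel '[[[0,0,-0.4,0],[0,0,-0.8,0],[0,0,-1,0],[0,0,-1,0],[0,0,-0.8,0],[0,0,0,0],[0,0,0,0],[0,0,0,0]]]'
python3 - <<'E'
from h import *
for n in("top","scene"):
    im,d,w=cloud(n); w0=np.load(n+".npz")["w"]
    for W in(w0,w):
        print(n,end=" ")
        for nm,c in(("pin",(.4833,-.212)),("start",(.5165,.254)),("stop",(.461,.19))):
            m=(np.hypot(W[...,0]-c[0],W[...,1]-c[1])<.006)&(W[...,2]<.11); print(nm,m.sum(),np.median(W[...,2][m]).round(4) if m.any() else "-",end=" ")
        print()
    cv2.imwrite(f"pics/end_{n}.png",cv2.resize(im[...,::-1],(800,600)))
E
```

```text
t: 16.62
tcp_pos: [0.5165, 0.2548, 0.0706]
tool_rot: [0.994, -0.113, 0.001, -0.0]
force: [-6.6, -1.6, 27.8]
finger_gap: -0.004
gripper_force: 14.1
t 16.625 tcp [0.5165 0.2548 0.0706] yaw -13.0 F [-6.6 -1.6 27.8] gap -0.004
tool-axes units [0.006 0.03  0.145]
t: 17.62
tcp_pos: [0.5157, 0.2544, 0.1655]
tool_rot: [0.994, -0.113, -0.001, 0.0]
force: [-0.2, 0.5, 0.5]
finger_gap: 0.003
gripper_force: 0.0
top pin 23 0.0854 start 17 0.0766 stop 18 0.0915 
top pin 25 0.0858 start 0 - stop 18 0.0915 
scene pin 16 0.0829 start 10 0.0768 stop 7 0.0937 
scene pin 18 0.0839 start 8 0.0778 stop 8 0.0937
```

View pics/end_scene.png

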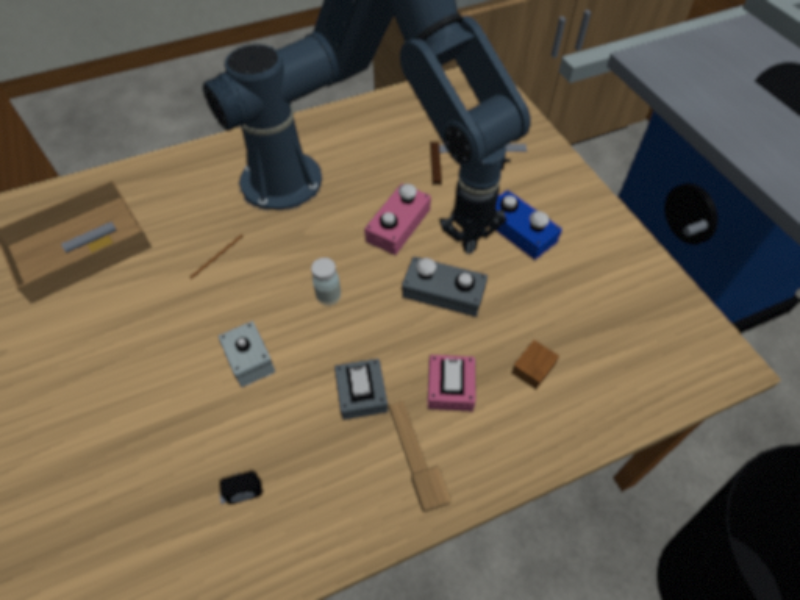

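The picture shows the boxes and bystanders where they stood: overload at 245,352, isolator at 360,388 and station at 445,285. The pin and start button are back at their released heights, the rocker is on, and the arm is clear. Handing in.

```bash
python3 -c "from station import sign_off; print(sign_off())"
```

```text
the job is handed in; nothing more can be done
None
```

I pressed the reset pin, tipped the isolator fully on, pressed and released the start button, and handed the job in at about 18 s; nothing visibly moved, and the hand-in returned no verdict.

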